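Put the suction on under the icon panel

TASK

The old painted panel is lying on one of the two suction boxes and has to be held down by vacuum. Turn the valve handle of the box with the panel fully open and the valve handle of the empty box fully shut, and only when both are set flip the pump's toggle (the longer of the two on the switch box) away from the robot to on. Never touch the fragile panel, leave the short lamp toggle off, and don't shift the things lying around.

Things in the scene. Friction and masses are not known exactly. Their poses are not given: they have to be found in the camera images.
- loaded_station: Fixed suction box on the bench (the panel lies on it) with a copper pipe and a brass ball valve on its robot side. Origin: on the bench under the valve's upright turning axis. Its x runs along the pipe from valve to box, roughly away from the robot (yaw under 0.15 rad). Box top 168 (x) by 178 mm, centred 200 mm along +x, 60 mm high. Stations stand left and right, and may change places.
- empty_station: Fixed suction box on the bench (nothing on it) with a copper pipe and a brass ball valve on its robot side. Origin: on the bench under the valve's upright turning axis. Its x runs along the pipe from valve to box, roughly away from the robot (yaw under 0.15 rad). Box top 168 (x) by 178 mm, centred 200 mm along +x, 60 mm high. Pipe 20 mm thick, axis 50 mm high, from x = -75 mm (goes down into the bench); valve body 40 mm thick, x = -36 to 36 mm.
- loaded_valve (a joint): Angle of the loaded station's valve handle about the upright axis through its origin: 0 = shut, handle across the pipe, pointing to the station's +y; 1.571 = open, handle along the pipe, pointing to its -x. Grows counter-clockwise from above; hard stops at both ends. Friction holds it where it is left; about 2 N at the sleeve moves it. Begins shut or nearly so (0 to 0.25).
- empty_valve (a joint): Angle of the empty station's valve handle about the upright axis through its origin: 0 = shut, handle across the pipe, pointing to the station's +y; 1.571 = open, handle along the pipe, pointing to its -x. Grows counter-clockwise from above; hard stops at both ends. Friction holds it where it is left; about 2 N at the sleeve moves it. Begins open or nearly so (1.25 to 1.571).
- loaded_valve_grip (a point): Middle of the loaded station's valve handle sleeve, 75 mm from the turning axis, 98 mm above the bench; turns with the handle. Black sleeve 15 mm wide, 14 mm tall, 40 to 105 mm from the axis, on a flat steel bar.
- empty_valve_grip (a point): Middle of the empty station's valve handle sleeve, 75 mm from the turning axis, 98 mm above the bench; turns with the handle. Black sleeve 15 mm wide, 14 mm tall, 40 to 105 mm from the axis, on a flat steel bar.
- switch_box: Fixed grey metal switch box, 110 (its x) by 180 (its y) by 70 mm tall, between the stations. Origin: centre of its underside, on the bench; its x points roughly away from the robot (yaw under 0.45 rad). In its top stand the long pump toggle at y = +45 mm and the short lamp toggle at y = -45 mm, both hinged 72 mm above the bench at x = 0 and swinging in the x-z plane.
- pump_switch (a joint): Pump toggle: a 14 mm thick steel rod with a heavy steel ball, 28 mm across, whose centre is 70 mm from the hinge. 0 = off, leaning 0.5 rad from upright towards the box's -x (the robot side); 1.0 = on, leaning 0.5 rad to its +x. Weighted over-centre action: it drops to whichever stop is nearer (past 0.5) and stays there; about 1.5 N at the ball moves it off its stop.
- pump_switch_tip (a point): Centre of the pump toggle's ball. Off: 34 mm to the box's -x from the hinge, 133 mm above the bench; on: 34 mm to its +x.
- lamp_switch (a joint): Lamp toggle, to be left off: same kind, short, 10 mm rod, 18 mm ball with its centre 38 mm from the hinge (ball 105 mm above the bench). 0 = off, leaning to the box's -x; 1.0 = on.
- panel: Old painted wooden panel, 135 by 115 by 22 mm, fragile, not to be touched, lying flat on the loaded station's suction box (its top 82 mm above the bench). Origin: centre of its underside.
- amber_bottle: Bystander, to be left where it is: small amber glass bottle, 38 mm across, 70 mm tall. Origin: centre of its underside, on the bench.
- wax_jar: Bystander, to be left where it is: squat clear glass jar with steel cap, 60 mm across, 55 mm tall. Origin: centre of its underside, on the bench.
- spatula: Bystander, to be left where it is: spatula, 160 mm long, lying flat. Origin: centre of its underside, on the bench.
- pigment_pot: Bystander, to be left where it is: white ceramic pot, 44 mm across, 34 mm tall. Origin: centre of its underside, on the bench.
- dish: Bystander, to be left where it is: white ceramic dish, 84 mm across, 22 mm tall. Origin: centre of its underside, on the bench.
- varnish_tin: Bystander, to be left where it is: steel can, 66 mm across, 75 mm tall. Origin: centre of its underside, on the bench.
Mind the look-alikes: they are no part of the job. What is shaped like the switch_box but blue or purple is not meant.

How it is judged:
By the outcome, as a careful person would: the job done as asked, in the order asked, and still so for the second after the job is handed in, with the robot touching nothing.
It also fails if it takes over 70 s, if anything falls off the work surface, if the arm or the gripper's body presses on something with over 40 N, if the wrist force passes 120 N, or if a joint passes its speed limit or range.

ROBOT

A 7-joint arm with a two-finger parallel gripper is mounted at the origin on the work surface. World frame = base frame: x ahead of the robot, y to its left, z up, the work surface at z = 0. Lengths are in m, angles in degrees, forces in N, time in s.
With the tool pointing down it reaches from about 0.425 to 0.875 m from the base axis. Payload 8.4 kg.
Tool frame: the origin (TCP) lies between the finger pads; the fingertips stand tcp_to_tips ahead of it and the grasp point (between the pads) is the TCP (tcp_to_tips is the distance from the TCP to the fingertips, in m); z points along the fingers, y is the line along which they close (so a half turn about z gives the same grasp; the last joint's range is limited). The gripper opens to 87 mm and grips with 3 to 60 N. Pads are 19 mm wide; open, the fingers measure 117 mm over their backs; the gripper's body (75 mm by 190 mm) begins 51 mm behind the grasp point.
Start: joints at [-74.152, 19.091, 2.286, 83.961, -0.768, 76.965, -3.352], TCP at [0.239, 0.605, 0.242] pointing down, gripper open.
Joint ranges: [-147.57, 147.57], [-21.85, 119.76], [-74.77, 79.35], [14.55, 137.4], [-85.83, 265.84], [4.83, 119.75], [-152.11, 152.11]. Speed limits (degrees/s): [127.2, 127.2, 159.86, 159.86, 180, 180, 180].

INTERFACE

Orientations are given as a 3x3 rotation matrix whose columns are the frame's x, y, z axes.
In Python, from rig import get_state, camera, sign_off, tcp_to_tips gives the robot as it stands.
- The arm moves only by the shell command python3 -m crank 'ROWS'. ROWS is JSON, one flat list of numbers, 5 for each row, row after row: the opening in per cent of the stroke, from 0 (shut) to 100 (fully open), then the shift along the tool's x, y, z in units of 0.4 m (1.0 is 0.4 m), then the turn about the tool's z in units of 2 pi rad (1.0 is 2 pi rad). A call has 1 to 8 rows; each row is the pose to reach, as a shift and turn from the pose commanded when the call began, along the tool's axes at that moment, turning the shorter way round; what a row does not reach only later rows make up. A row lasts 1/8 s, in which the tool goes at most 62.5 mm and 10.7 degrees, less where a joint would pass 70% of its speed; a pose out of reach is approached as far as the arm can. A call with a number of a shift or a turn outside -1 to 1 is refused whole. A call with a gripper value outside its range is refused whole. The fingers move at their own pace and stop on an object; the grip force is fixed at half the most. Time passes only in rows, so rows that repeat a pose let the fingers close. It gives the time, the measured TCP pose, the force, the opening and the grip force at its end, in the units of the state.
- get_state(): the state, without advancing time (a new reading comes with each control period).
- camera(name): name is "scene" or "top" or "wrist"; returns a dict with "image" (384x512x3 uint8, blue, green, red), "z_map" (384x512 float32, m along the optical axis (not along the pixel's ray), 0 where there is no reading), "intrinsics" (3x3 intrinsics, pixels), "eye" and "orientation" of the camera in the world. Camera axes: x right, y down, z forward; pixel columns grow to the right and rows downward; lengths in m; the calibration is good to about 2 mm. A picture is of the moment at which its call begins.
- sign_off(): hands the job in; it is judged then, once.
The state is a dict: "time_s": time; "qpos": joint angles; "qd": joint speeds; "tau": joint torques, N m; "position": TCP position; "ee_rot": TCP orientation; "contact_force": force on the tool from outside, world axes, zero at the start; "torque": the same for the moment, N m; "finger_gap": opening from 0.0 (shut) to 1.0 (fully open); "gripper_force": force on a finger pad.
Only numpy, scipy, OpenCV 4.12 (cv2) and the standard library are available. Lean on these libraries where they do the work, as an engineer would, in place of code of your own. Each camera call takes 0.05 s, during which the arm holds its last target. There are 200 camera calls.

## Working session

There is one attempt and no reset: what is moved stays moved. The work goes in short steps, Python scripts to look and compute and a shell command to move; the robot and the scene stay as the last step left them, time stands still between calls to the robot, and variables do not carry over. Pictures are saved under pics/ and viewed, at most 10 in all, crops included, and the job is handed in when it is done.

```bash
mkdir -p pics; ls; python3 - <<'E'
from rig import *
import cv2,numpy as np
s=get_state();print(s['time_s'],s['position'],np.round(s['ee_rot'],3),tcp_to_tips,s['finger_gap'])
for n in('top','scene'):
    c=camera(n);cv2.imwrite(f'pics/{n}0.png',c['image']);np.savez(f'{n}0.npz',**c);print(n,c['intrinsics'],c['eye'],c['orientation'])
E
```

```text
pics
0.0 [0.23840913 0.60422412 0.24063931] [[-0.93   0.367 -0.   ]
 [ 0.367  0.93  -0.002]
 [-0.    -0.002 -1.   ]] 0.019 1.0004526556050455
top [[419.742618     0.         254.27241313]
 [  0.         419.742618   194.92790533]
 [  0.           0.           1.        ]] [ 0.23042577 -0.00365109  1.62572378] [[-0.01779923 -0.98387333  0.17797882]
 [-0.99981987  0.01868765  0.00331645]
 [-0.00658897 -0.17788773 -0.98402873]]
scene [[405.83545627   0.         253.36587282]
 [  0.         405.83545627 193.30174537]
 [  0.           0.           1.        ]] [0.95472286 0.52285845 0.99368291] [[-0.77845986  0.4842639  -0.39936039]
 [ 0.6276283   0.609748   -0.48403523]
 [ 0.00910841 -0.62745188 -0.77860207]]
```

View pics/top0.png

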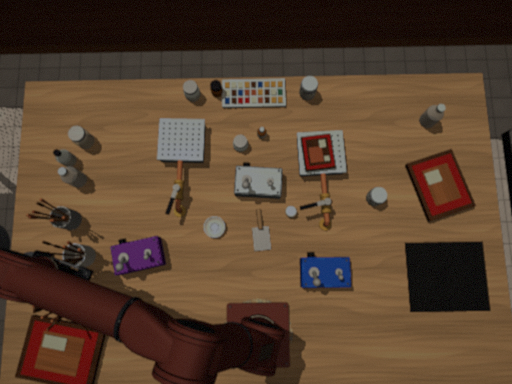

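View pics/scene0.png

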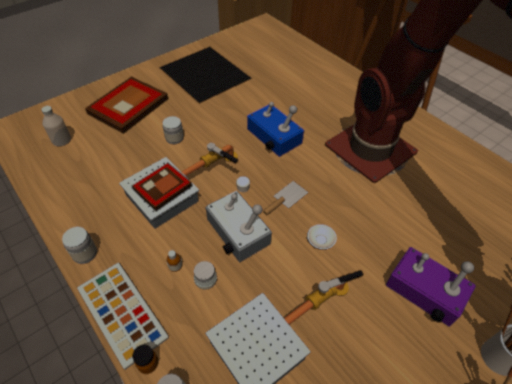

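Top view: the loaded station is at right (box 322,152; handle sleeve 308,206, shut). The empty station is at left (box 182,140; sleeve 170,203, nearly open). The grey switch box is at (258,182).

```bash
cat > h.py <<'E'
import numpy as np,cv2
def cloud(c):
    K=c['intrinsics'];z=c['z_map'];v,u=np.mgrid[:z.shape[0],:z.shape[1]]
    p=np.stack([(u-K[0,2])/K[0,0]*z,(v-K[1,2])/K[1,1]*z,z],-1)
    return p@np.array(c['orientation']).T+c['eye']
def rect(P,m):
    (cx,cy),(w,h),a=cv2.minAreaRect(P[m][:,:2].astype(np.float32)); return np.round([cx,cy,w,h,a],4)
def ray(c,u,v,z):
    K=c['intrinsics'];d=np.array(c['orientation'])@[(u-K[0,2])/K[0,0],(v-K[1,2])/K[1,1],1];return c['eye']+d*(z-c['eye'][2])/d[2]
E
python3 - <<'E'
from h import *
c=dict(np.load('top0.npz'));P=cloud(c);im=c['image'].astype(int)
v,u=np.mgrid[:384,:512]
def reg(a,b,e,f):return (u>=a)&(u<=b)&(v>=e)&(v<=f)
Z=P[...,2]
for n,r in(('empty',reg(150,212,110,168)),('loaded',reg(290,352,125,180)),('switch',reg(228,290,160,204))):
    for lo,hi in((.045,.066),(.063,.075),(.075,.09),(.09,.2)):
        m=r&(Z>lo)&(Z<hi)
        if m.sum()>8:print(n,lo,m.sum(),rect(P,m),P[m].mean(0).round(3))
hsv=cv2.cvtColor(c['image'],cv2.COLOR_BGR2HSV)
for n,r in(('empty',reg(155,200,158,222)),('loaded',reg(292,345,170,235))):
    m=r&(Z>.085)&(Z<.13);print(n,'handle',m.sum(),rect(P,m))
    k=m&(im.max(2)<60);
    if k.sum():print('black',k.sum(),rect(P,k),P[k].mean(0).round(4))
    o=r&(hsv[...,0]<15)&(hsv[...,1]>150)&(im[...,2]>120)&(Z>.03)&(Z<.075);print('pipe',o.sum(),rect(P,o),np.round(P[o].mean(0),3))
    q=P[o][:,:2];print(cv2.fitLine(q.astype(np.float32),cv2.DIST_HUBER,0,.01,.01).ravel())
big=cv2.resize(c['image'][100:250,140:350],None,fx=3.8,fy=3.8,interpolation=cv2.INTER_CUBIC);cv2.imwrite('pics/crop.png',big)
E
```

```text
empty 0.045 1870 [ 0.7263  0.2844  0.1796  0.2048 88.5139] [0.739 0.284 0.059]
empty 0.063 355 [ 0.7257  0.2833  0.1758  0.1979 87.7906] [0.732 0.281 0.065]
loaded 0.045 888 [ 0.6659 -0.2599  0.2011  0.1785  1.6863] [ 0.673 -0.275  0.059]
loaded 0.063 194 [ 0.6636 -0.2593  0.1968  0.1768  1.9868] [ 0.67  -0.259  0.066]
loaded 0.075 1009 [ 0.6749 -0.2442  0.1381  0.1164  5.8323] [ 0.674 -0.244  0.082]
loaded 0.09 18 [ 6.71000e-01 -2.40300e-01  7.94000e-02  1.29900e-01  8.76996e+01] [ 0.664 -0.242  0.092]
switch 0.045 307 [ 5.78200e-01 -1.47000e-02  1.80100e-01  1.28700e-01  8.55804e+01] [ 0.562 -0.01   0.062]
switch 0.063 1052 [ 5.69400e-01 -1.40000e-02  1.79200e-01  1.10400e-01  8.55268e+01] [ 0.57  -0.017  0.069]
switch 0.075 125 [ 5.67300e-01 -1.27000e-02  1.65600e-01  9.96000e-02  8.35206e+01] [ 0.569 -0.011  0.077]
switch 0.09 74 [ 5.4190e-01 -9.2000e-03  1.0810e-01  4.6600e-02  7.9411e+01] [0.544 0.007 0.128]
empty handle 156 [4.98600e-01 3.03200e-01 2.49000e-02 1.15100e-01 7.54378e+01]
black 57 [4.72600e-01 3.13000e-01 1.34000e-02 5.99000e-02 7.49776e+01] [0.4719 0.3138 0.1035]
pipe 52 [6.15900e-01 2.90600e-01 1.18000e-02 7.40000e-02 8.64309e+01] [0.617 0.29  0.059]
[ 0.99954057 -0.03030951  0.6046979   0.2902085 ]
loaded handle 147 [ 0.4713 -0.2205  0.023   0.1149 10.1699]
black 55 [ 0.4618 -0.195   0.012   0.0614 11.562 ] [ 0.4616 -0.195   0.104 ]
pipe 78 [ 0.4996 -0.2646  0.1804  0.0118  2.3223] [ 0.514 -0.264  0.059]
[ 0.99958986  0.02863685  0.53064686 -0.2634622 ]
```

View pics/crop.png

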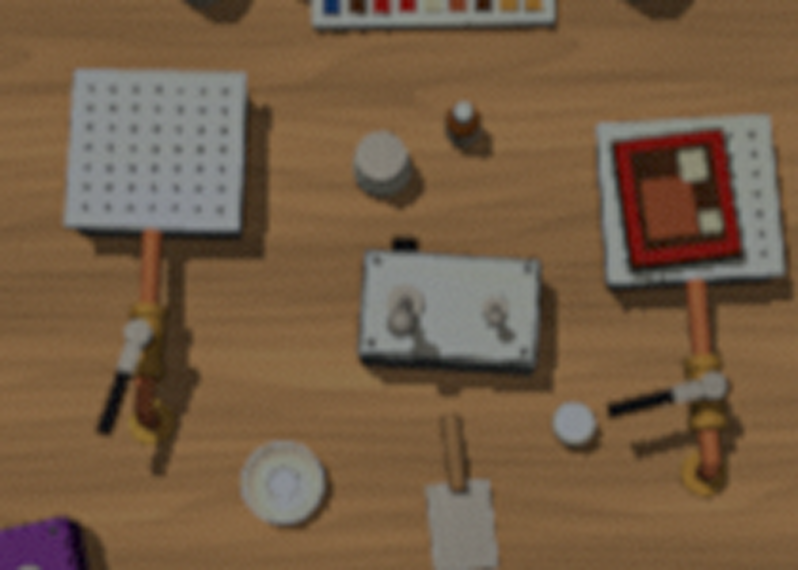

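The close-up shows the empty handle ≈15° short of fully open (sleeve at crop 115,400) and the loaded one ≈10° off shut (crop 640,403). The long pump toggle is at left on the switch box (crop 405,310), leaning towards the robot.

```bash
cat > go.py <<'E'
import sys,numpy as np
from rig import get_state
# usage: x y z [x y z ...] ; tool yaw wanted: x axis at 180deg
s=get_state();R=np.array(s['ee_rot']);p=np.array(s['position'])
a=np.degrees(np.arctan2(R[1,0],R[0,0]));t=-(180-a);t=(t+180)%360-180
print('t',s['time_s'],'p',p.round(4),'turn',round(t/360,4),'F',np.round(s['contact_force'],1))
A=np.array(sys.argv[1:],float).reshape(-1,3)
for q in A: print(q,(R.T@(q-p)/.4).round(3).tolist())
E
python3 go.py .462 .274 .24  .462 .274 .106
python3 - <<'E'
from h import *
c=dict(np.load('top0.npz'));P=cloud(c)
for n,(a,b,e,f) in dict(purple=(108,168,230,275),blue=(298,352,252,292)).items():
    q=P[e:f,a:b].reshape(-1,3);q=q[q[:,2]>.09];print(n,q.min(0).round(3),q.max(0).round(3))
E
```

```text
t 0.1 p [0.2384 0.6043 0.2407] turn -0.0598 F [ 0.1 -0.2  0.4]
[0.462 0.274 0.24 ] [-0.823, -0.563, 0.003]
[0.462 0.274 0.106] [-0.823, -0.562, 0.338]
purple [ 0.23  -0.004  0.09 ] [0.301 0.489 1.626]
blue [ 0.178 -0.308  0.09 ] [ 0.23  -0.004  1.626]
```

```bash
python3 -m crank '[0,-0.2,-0.14,0,-0.02, 0,-0.4,-0.28,0,-0.04, 0,-0.6,-0.42,0,-0.06, 0,-0.823,-0.563,0,-0.06, 0,-0.823,-0.563,0,-0.06, 0,-0.823,-0.563,0,-0.06, 0,-0.823,-0.563,0,-0.06, 0,-0.823,-0.563,0,-0.06]'; python3 go.py .462 .274 .24 .462 .274 .106; python3 - <<'E'
from rig import *
import cv2,numpy as np
c=camera('wrist');cv2.imwrite('pics/w1.png',c['image']);np.savez('w1.npz',**c)
E
```

```text
time_s: 1.1
position: [0.4632, 0.2722, 0.2414]
ee_rot: [[-1.0, 0.003, -0.0], [0.003, 1.0, -0.001], [0.0, -0.001, -1.0]]
contact_force: [-0.4, 0.7, -0.6]
finger_gap: 0.173
gripper_force: 0.0
t 1.1 p [0.4632 0.2722 0.2414] turn -0.0005 F [-0.4  0.7 -0.6]
[0.462 0.274 0.24 ] [0.003, 0.005, 0.003]
[0.462 0.274 0.106] [0.003, 0.005, 0.338]
```

View pics/w1.png

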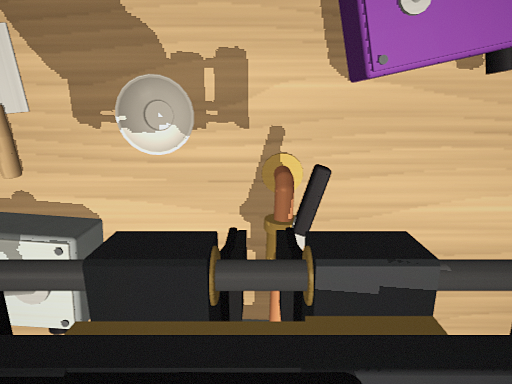

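The wrist view shows the empty handle's black sleeve from (322,168) to (303,235), right of the pipe (283,190). The fingers are over clear bench beside it.

```bash
python3 - <<'E'
from h import *
c=dict(np.load('w1.npz'))
print(ray(c,321,168,.103),ray(c,303,234,.103),ray(c,283,180,.06))
E
python3 go.py .462 .274 .106 .462 .30 .106
```

```text
[0.44172833 0.32208417 0.103     ] [0.5015435  0.30849979 0.103     ] [0.46141797 0.29281261 0.06      ]
t 1.15 p [0.4621 0.274  0.2414] turn -0.0 F [-0.3  0.6  0.6]
[0.462 0.274 0.106] [0.0, -0.0, 0.338]
[0.462 0.3   0.106] [0.0, 0.065, 0.338]
```

```bash
python3 -m crank '[0,0,0,0.12,0, 0,0,0,0.24,0, 0,0,0,0.338,0, 0,0,0,0.338,0, 0,-0.01,0.035,0.338,0, 0,-0.014,0.07,0.338,0, 0,-0.0175,0.1025,0.338,0, 0,-0.035,0.14,0.338,0]'; python3 go.py .4847 .344 .106 .513 .364 .106 .530 .369 .106 .540 .369 .106
```

```text
time_s: 2.15
position: [0.4762, 0.3312, 0.1068]
ee_rot: [[-1.0, -0.001, -0.0], [-0.001, 1.0, -0.0], [0.0, -0.0, -1.0]]
contact_force: [0.4, -4.2, 0.1]
finger_gap: 0.005
gripper_force: 1.5
t 2.15 p [0.4762 0.3312 0.1068] turn 0.0002 F [ 0.4 -4.2  0.1]
[0.4847 0.344  0.106 ] [-0.021, 0.032, 0.002]
[0.513 0.364 0.106] [-0.092, 0.082, 0.002]
[0.53  0.369 0.106] [-0.135, 0.094, 0.002]
[0.54  0.369 0.106] [-0.16, 0.094, 0.002]
```

Contact is good; continuing along the arc to the stop.

```bash
python3 -m crank '[0,-0.021,0.032,0,0, 0,-0.055,0.058,0,0, 0,-0.092,0.082,0,0, 0,-0.115,0.09,0,0, 0,-0.135,0.094,0,0, 0,-0.145,0.094,0,0, 0,-0.15,0.094,0,0, 0,-0.15,0.094,0,0]'; python3 go.py .530 .369 .106 .540 .369 .106 .51 .369 .106
```

```text
time_s: 3.15
position: [0.5273, 0.3684, 0.1055]
ee_rot: [[-1.0, -0.004, -0.016], [-0.004, 1.0, -0.004], [0.016, -0.004, -1.0]]
contact_force: [-36.7, -10.3, 20.9]
finger_gap: 0.007
gripper_force: 18.3
t 3.15 p [0.5273 0.3684 0.1055] turn 0.0007 F [-36.7 -10.3  20.9]
[0.53  0.369 0.106] [-0.007, 0.002, -0.001]
[0.54  0.369 0.106] [-0.032, 0.001, -0.002]
[0.51  0.369 0.106] [0.043, 0.002, -0.001]
```

At the stop (37 N). I'll back off, rise and look.

```bash
python3 -m crank '[0,0.04,0,0,0, 0,0.1,0,0,0, 0,0.14,0,0,0, 0,0.14,0,-0.12,0, 0,0.14,0,-0.24,0, 0,0.14,-0.1,-0.34,0, 0,0.14,-0.15,-0.34,0, 0,0.14,-0.15,-0.34,0]'; python3 - <<'E'
from rig import *
import cv2,numpy as np
from h import *
for n in ('wrist','top'):
  c=camera(n);np.savez(n[0]+'2.npz',**c)
  cv2.imwrite(f'pics/{n}2.png',c['image'])
E
python3 go.py .504 -.205 .24
```

```text
time_s: 4.15
position: [0.4805, 0.3065, 0.2423]
ee_rot: [[-1.0, 0.001, 0.001], [0.001, 1.0, 0.0], [-0.001, 0.0, -1.0]]
contact_force: [0.2, 0.8, -0.3]
finger_gap: 0.005
gripper_force: 0.0
t 4.25 p [0.4794 0.3086 0.2412] turn 0.0003 F [0.5 0.2 0.3]
[ 0.504 -0.205  0.24 ] [-0.059, -1.284, 0.003]
```

View pics/top2.png

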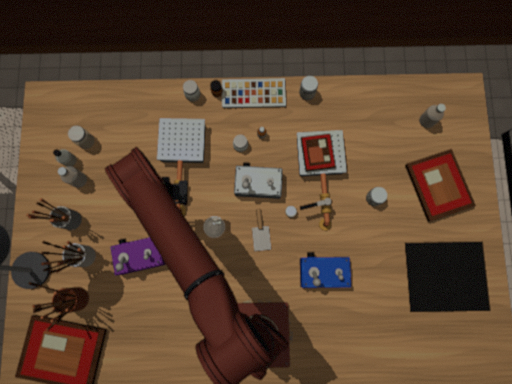

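```bash
python3 -m crank '[0,-0.01,-0.15,0,0, 0,-0.02,-0.3,0,0, 0,-0.03,-0.45,0,0, 0,-0.04,-0.6,0,0, 0,-0.05,-0.75,0,0, 0,-0.06,-0.9,0,0, 0,-0.06,-1,0,0, 0,-0.06,-1,0,0]'; python3 -m crank '[0,0,-0.15,0,0, 0,0,-0.284,0,0, 0,0,-0.284,0,0, 0,0,-0.284,0,0]'; python3 - <<'E'
from rig import *
from h import *
c=camera('top');P=cloud(c);im=c['image'];v,u=np.mgrid[:384,:512]
cv2.imwrite('pics/c3.png',cv2.resize(im[150:230,140:220],None,fx=6,fy=6,interpolation=cv2.INTER_CUBIC))
m=(u>140)&(u<200)&(v>165)&(v<222)&(P[...,2]>.09)&(P[...,2]<.13)
print(m.sum(),rect(P,m));k=m&(im.max(2)<60);print(k.sum(),rect(P,k))
c=camera('wrist');cv2.imwrite('pics/w3.png',c['image']);np.savez('w3.npz',**c)
E
python3 go.py .504 -.19 .106
```

```text
time_s: 5.25
position: [0.5044, -0.0945, 0.2416]
ee_rot: [[-1.0, 0.003, -0.001], [0.003, 1.0, -0.001], [0.001, -0.001, -1.0]]
contact_force: [-0.3, 0.8, 0.2]
finger_gap: 0.005
gripper_force: 0.0
time_s: 5.75
position: [0.5053, -0.2036, 0.2415]
ee_rot: [[-1.0, -0.003, -0.001], [-0.003, 1.0, 0.0], [0.001, 0.0, -1.0]]
contact_force: [0.1, 0.3, 0.2]
finger_gap: 0.004
gripper_force: 0.0
140 [5.43600e-01 3.37100e-01 1.16400e-01 2.27000e-02 8.74939e+01]
52 [5.42500e-01 3.64000e-01 6.02000e-02 1.22000e-02 8.37543e+01]
t 5.85 p [ 0.5054 -0.2033  0.2418] turn 0.0007 F [0.1 0.5 0.8]
[ 0.504 -0.19   0.106] [0.003, 0.033, 0.34]
```

View pics/w3.png

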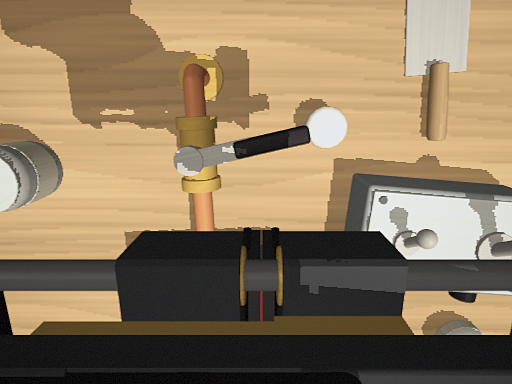

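View pics/c3.png

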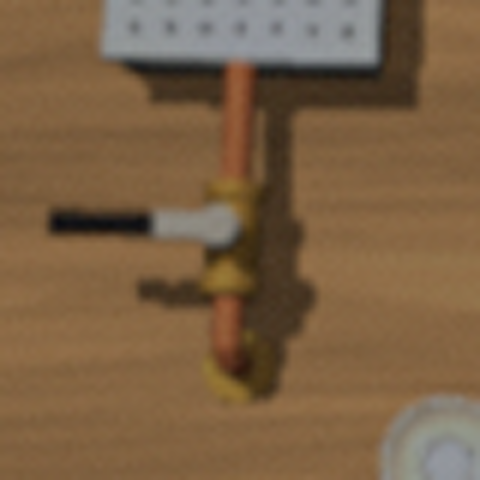

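The empty handle is now squarely across its pipe, so that valve is shut. The wrist view shows the loaded sleeve from (238,150) to (305,135), with the fingers clear on its far side.

```bash
python3 -m crank '[0,0,0.033,0.1,0, 0,0,0.033,0.22,0, 0,0,0.033,0.34,0, 0,0,0.033,0.34,0, 0,0,0.033,0.34,0, 0,0.03,0.033,0.34,0, 0,0.06,0.033,0.34,0, 0,0.06,0.033,0.34,0]';python3 go.py .453 -.192 .106 .4265 -.206 .106 .406 -.231 .106 .4005 -.2475 .106 .4005 -.2545 .106
```

```text
time_s: 6.85
position: [0.4801, -0.1926, 0.1072]
ee_rot: [[-1.0, -0.0, 0.002], [-0.0, 1.0, 0.001], [-0.002, 0.001, -1.0]]
contact_force: [-0.0, 0.2, 0.2]
finger_gap: 0.003
gripper_force: 0.0
t 6.85 p [ 0.4801 -0.1926  0.1072] turn 0.0001 F [-0.   0.2  0.2]
[ 0.453 -0.192  0.106] [0.068, 0.002, 0.003]
[ 0.4265 -0.206   0.106 ] [0.134, -0.033, 0.003]
[ 0.406 -0.231  0.106] [0.185, -0.096, 0.003]
[ 0.4005 -0.2475  0.106 ] [0.199, -0.137, 0.003]
[ 0.4005 -0.2545  0.106 ] [0.199, -0.155, 0.003]
```

```bash
python3 -m crank '[0,0.035,0.002,0.003,0, 0,0.068,0.002,0.003,0, 0,0.1,-0.015,0.003,0, 0,0.134,-0.033,0.003,0, 0,0.16,-0.065,0.003,0, 0,0.185,-0.096,0.003,0, 0,0.195,-0.12,0.003,0, 0,0.199,-0.13,0.003,0]';python3 go.py .4005 -.2475 .106 .4005 -.2545 .106
```

```text
time_s: 7.85
position: [0.4006, -0.2453, 0.105]
ee_rot: [[-1.0, -0.0, -0.001], [-0.0, 1.0, -0.0], [0.001, -0.0, -1.0]]
contact_force: [1.6, 1.7, 0.1]
finger_gap: 0.006
gripper_force: 0.9
t 7.85 p [ 0.4006 -0.2453  0.105 ] turn 0.0 F [1.6 1.7 0.1]
[ 0.4005 -0.2475  0.106 ] [0.0, -0.005, -0.002]
[ 0.4005 -0.2545  0.106 ] [0.0, -0.023, -0.002]
```

```bash
python3 -m crank '[0,0,-0.005,0,0, 0,0,-0.011,0,0, 0,0,-0.017,0,0, 0,0,-0.017,0,0]';python3 go.py .4005 -.2545 .106
```

```text
time_s: 8.35
position: [0.4009, -0.2514, 0.105]
ee_rot: [[-1.0, -0.001, -0.001], [-0.001, 1.0, -0.0], [0.001, -0.0, -1.0]]
contact_force: [-1.3, 0.7, -1.9]
finger_gap: 0.004
gripper_force: 0.8
t 8.35 p [ 0.4009 -0.2514  0.105 ] turn 0.0002 F [-1.3  0.7 -1.9]
[ 0.4005 -0.2545  0.106 ] [0.001, -0.008, -0.003]
```

```bash
python3 -m crank '[0,0,-0.007,0,0, 0,0,-0.014,0,0, 0,0,-0.021,0,0, 0,0,-0.021,0,0]';python3 go.py .4005 -.2545 .106
```

```text
time_s: 8.85
position: [0.4009, -0.2523, 0.1048]
ee_rot: [[-1.0, -0.006, -0.004], [-0.006, 1.0, 0.012], [0.004, 0.012, -1.0]]
contact_force: [-9.8, 33.7, 21.6]
finger_gap: 0.004
gripper_force: 17.2
t 8.85 p [ 0.4009 -0.2523  0.1048] turn 0.0009 F [-9.8 33.7 21.6]
[ 0.4005 -0.2545  0.106 ] [0.001, -0.006, -0.003]
```

At the open stop. Retreat and rise, then go to the robot side of the pump toggle.

```bash
python3 -m crank '[0,0,0.03,0,0, 0,0,0.08,0,0, 0,0,0.12,0,0, 0,0,0.12,-0.12,0, 0,0,0.12,-0.24,0, 0,-0.05,0.25,-0.34,0, 0,-0.1,0.4,-0.34,0, 0,-0.15,0.55,-0.34,0]';python3 go.py .48 .034 .24 .48 .034 .136
```

```text
time_s: 9.85
position: [0.4603, -0.0445, 0.2425]
ee_rot: [[-1.0, -0.0, 0.004], [-0.0, 1.0, 0.0], [-0.004, 0.0, -1.0]]
contact_force: [0.8, -0.5, -0.2]
finger_gap: 0.006
gripper_force: 0.0
t 9.85 p [ 0.4603 -0.0445  0.2425] turn 0.0 F [ 0.8 -0.5 -0.2]
[0.48  0.034 0.24 ] [-0.049, 0.196, 0.007]
[0.48  0.034 0.136] [-0.048, 0.196, 0.267]
```

```bash
python3 -m crank '[0,-0.049,0.196,0,0, 0,-0.049,0.196,0,0, 0,-0.049,0.196,0,0, 0,-0.049,0.196,0,0]';python3 go.py .48 .034 .136; python3 - <<'E'
from rig import *
from h import *
c=camera('top');P=cloud(c);im=c['image'];v,u=np.mgrid[:384,:512]
m=(u>290)&(u<340)&(v>185)&(v<245)&(P[...,2]>.085)&(P[...,2]<.13)
print(m.sum(),rect(P,m))
a=cv2.resize(im[160:240,285:365],(480,480),interpolation=cv2.INTER_CUBIC)
w=camera('wrist');np.savez('w4.npz',**w)
cv2.imwrite('pics/c4.png',np.hstack([a,cv2.resize(w['image'],(320,240)).copy() if 0 else np.vstack([cv2.resize(w['image'],(320,240)),np.zeros((240,320,3),np.uint8)])]))
E
```

```text
time_s: 10.35
position: [0.4784, 0.0305, 0.2413]
ee_rot: [[-1.0, 0.001, 0.0], [0.001, 1.0, -0.0], [-0.0, -0.0, -1.0]]
contact_force: [-0.7, 0.2, 0.1]
finger_gap: 0.005
gripper_force: 0.0
t 10.35 p [0.4784 0.0305 0.2413] turn -0.0002 F [-0.7  0.2  0.1]
[0.48  0.034 0.136] [-0.004, 0.009, 0.263]
152 [ 4.32900e-01 -2.66000e-01  2.25000e-02  1.15500e-01  8.99225e+01]
```

View pics/c4.png

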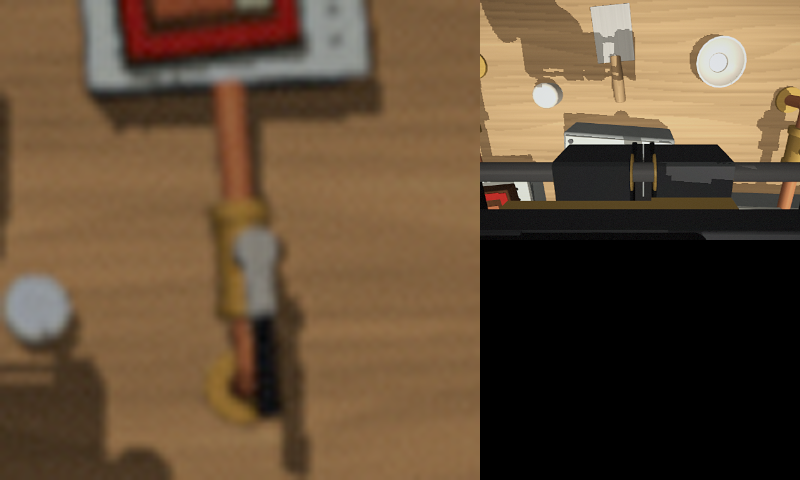

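The loaded handle now lies along its pipe (crop 258,245 to 267,410), so it's open. Next, descend behind the pump ball and push it away.

```bash
python3 -m crank '[0,0,0.009,0.13,0, 0,0,0.009,0.263,0, 0,0,0.009,0.263,0, 0,-0.05,0.007,0.263,0, 0,-0.1,0.004,0.263,0, 0,-0.15,0,0.263,0, 0,-0.2,-0.004,0.263,0, 0,-0.235,-0.006,0.263,0]';python3 go.py .578 .03 .136
```

```text
time_s: 11.45
position: [0.5743, 0.0297, 0.1385]
ee_rot: [[-1.0, -0.0, 0.003], [-0.0, 1.0, 0.0], [-0.003, 0.0, -1.0]]
contact_force: [-0.4, -0.6, -0.2]
finger_gap: 0.009
gripper_force: 0.0
t 11.45 p [0.5743 0.0297 0.1385] turn 0.0 F [-0.4 -0.6 -0.2]
[0.578 0.03  0.136] [-0.009, 0.001, 0.006]
```

```bash
python3 -m crank '[0,0.07,0,0,0, 0,0.15,0,0,0, 0,0.22,0,0,0, 0,0.22,0,-0.13,0, 0,0.22,0,-0.26,0, 0,0.22,0.15,-0.3,0, 0,0.22,0.3,-0.3,0, 0,0.22,0.38,-0.3,0]'; python3 - <<'E'
from rig import *
from h import *
c=camera('top');s=camera('scene')
a=cv2.resize(c['image'][150:230,220:300],(400,400),interpolation=cv2.INTER_CUBIC)
b=cv2.resize(s['image'][140:300,160:320],(400,400),interpolation=cv2.INTER_CUBIC)
cv2.imwrite('pics/c5.png',np.hstack([a,b]));cv2.imwrite('pics/t5.png',np.hstack([c['image'][70:310,50:450],s['image'][70:310,80:480]]))
o=dict(np.load('top0.npz'));d=cv2.absdiff(o['image'],c['image']).max(2)
P=cloud(c);q=P[150:230,220:300].reshape(-1,3);q=q[(q[:,2]>.12)&(q[:,2]<.16)];print(len(q),q.mean(0) if len(q) else 0)
E
```

```text
time_s: 12.45
position: [0.4839, 0.1852, 0.2579]
ee_rot: [[-1.0, -0.004, 0.002], [-0.004, 1.0, 0.002], [-0.002, 0.002, -1.0]]
contact_force: [0.5, -0.6, 0.3]
finger_gap: 0.003
gripper_force: 0.0
50 [0.60427788 0.02827879 0.14119181]
```

View pics/c5.png

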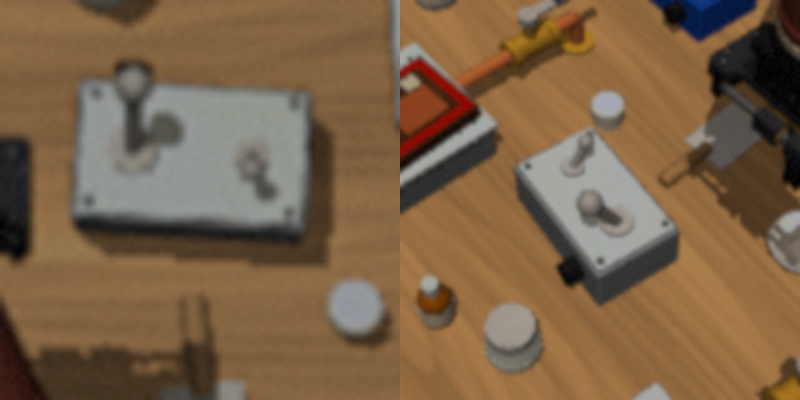

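View pics/t5.png

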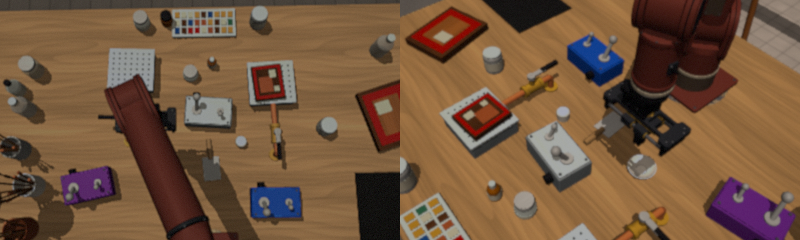

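The pump ball has flipped away (crop 132,80; x = 0.604), and the lamp toggle still leans to the robot. Nothing else has moved and the arm is clear.

```bash
python3 -c "
from rig import *
print(sign_off())"
```

```text
the job is handed in; nothing more can be done
None
```

The job is handed in: I shut the empty box's valve, opened the panel box's valve, then switched the pump on; the lamp stayed off, the panel wasn't touched, and nothing lying around appears to have moved.

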